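# Charge the grinding jar through its funnel

## Robot

A 7-joint arm with a two-finger parallel gripper is mounted at the origin on a cart in front of the work surface, level with it; the furniture and walls round the work are solid. World frame = base frame: x ahead of the robot, y to its left, z up, the work surface at z = 0. Lengths are in m, angles in rad, forces in N, time in s.
With the tool pointing down it reaches from about 0.35 to 0.9 m from the base axis. Payload 8.1 kg.
Tool frame: the origin (TCP) lies midway between the tips of the shut fingers; the grasp point (between the pads) lies 19 mm behind it; z points along the fingers, y is the direction in which the jaws open and shut (so a half turn about z gives the same grasp; the last joint's range is limited). The gripper opens to 92 mm and grips with 3 to 60 N. Pads are 19 mm wide; open, the fingers measure 130 mm over their backs; the gripper's body (75 mm by 190 mm) begins 47 mm behind the grasp point.
Start: joints at [-1.348, 0.434, 0.025, 1.573, -0.012, 1.134, -0.075], TCP at [0.2, 0.592, 0.227] pointing down, gripper open.
Joint ranges: [-2.62, 2.62], [-0.44, 2.09], [-1.27, 1.32], [0.08, 2.57], [-1.32, 4.46], [0.12, 2], [-2.74, 2.74]. Speed limits (rad/s): [2.22, 2.22, 3.01, 3.01, 3.14, 3.14, 3.14].

## Interface

Orientations are given as a rotation vector (axis times angle).
In Python, from cell import readout, imaging, arm gives the robot as it stands.
- The arm moves only by the tool send_rows, never from a script. Its arguments are lists of equal length, an entry for each row: "claw": the gripper command: -1 is fully open, 1 is shut, values between are in proportion; "delta_pos": the shift along the tool's x, y, z as a fraction of full scale, a list of three; "dr": the turn, a rotation vector about the tool's x, y, z as a fraction of full scale, a list of three. In form: {"claw": [claw, ...], "delta_pos": [[dx, dy, dz], ...], "dr": [[ax, ay, az], ...]}. A call has exactly 5 rows; each row is the pose to reach, as a shift and turn from the pose commanded when the call began, along the tool's axes at that moment; what a row does not reach only later rows make up. Full scale, the value 1, is 250 mm for a shift and 2 rad for a turn. A row lasts 1/10 s, in which the tool goes at most 50 mm and 8.59 degrees, less where a joint would pass 70% of its speed; a pose out of reach is approached as far as the arm can. A call with a number of a shift or a turn outside -1 to 1 is refused whole. A call with a gripper value outside its range is refused whole. The fingers move at their own pace and stop on an object; "force" is the grip in N (left out, the last holds). Time passes only in rows, so rows that repeat a pose let the fingers close, or fill a call up. It gives the time, the measured TCP pose, the force and the opening at its end, in the units of the state.
- readout.observe(): the state, without advancing time (a new reading comes with each control period).
- imaging.get_image(name): name is "scene" or "top" or "wrist"; returns (picture, depth): 420x560x3 uint8, blue, green, red; 420x560 float32, m along the optical axis (not along the pixel's ray), 0 where there is no reading.
- imaging.get_calibration(name): a dict with "vfov" (degrees; the focal length in pixels is half the picture's height over the tangent of half this angle, whatever the lens; pixels are square), "cx", "cy" (the principal point, pixels), "extrinsics" (4x4, takes a point from world to camera coordinates). Camera axes: x right, y down, z forward; pixel columns grow to the right and rows downward; lengths in m; the calibration is good to about 2 mm. The wrist camera is an equidistant fisheye: a pixel r from the principal point sees the ray r / f radians off the axis. A picture is of the moment at which its call begins: read the wrist's pose just before it. get_calibration takes no time and is no camera call; for the wrist camera it gives the pose at the moment of the call.
- arm.sign_off(): hands the job in, once; it reports no verdict.
The state is a dict: "clock": time; "joints": joint angles; "dq": joint speeds; "joint_efforts": joint torques, N m; "position": TCP position; "ee_rot": TCP orientation; "force": force on the tool from outside, world axes, zero at the start; "ft_torque": the same for the moment, N m; "width": opening from 0.0 (shut) to 1.0 (fully open).
Only numpy, scipy, OpenCV 4.12 (cv2) and the standard library are available. Lean on these libraries where they do the work, as an engineer would, in place of code of your own. Each camera call takes 0.05 s, during which the arm holds its last target.

## Task

Charge the grinding jar: take the two short steel cylinders from the white tray, one after the other, and let each go in the mouth of the white funnel so that it drops down into the clear jar underneath. Leave the longer steel cylinder standing where it is on the tray.

Things in the scene. Friction and masses are not known exactly. Their poses are not given: they have to be found in the camera images.
- short_a: Short plain steel cylinder (grinding piece), 18 mm diameter, 20 mm tall, about 40 g, standing on end on the white tray. Origin at the centre of its underside, z up its axis. Its place among the three cylinders on the tray changes.
- short_b: Short plain steel cylinder (grinding piece), 18 mm diameter, 20 mm tall, about 40 g, standing on end on the white tray. Origin at the centre of its underside, z up its axis. Its place among the three cylinders on the tray changes.
- long_rod: Longer plain steel cylinder, 18 mm diameter, 45 mm tall, about 90 g, standing on end on the same tray; it stays there. Origin at the centre of its underside, z up its axis. The three cylinders stand in a row along the tray's long side, about 70 mm apart centre to centre (at least 60 mm); the tray's floor is 3 mm above the worktop, its rim 6 mm, the tray 120 x 220 mm with the long side roughly along y (turned up to 9 degrees).
- funnel_mouth (a point): Centre of the funnel's open mouth, at the level of its rim, 142 mm above the worktop; z up. The white funnel is 98 mm across outside and 92 mm inside at the rim, its steep cone narrows over 52 mm to a stem of 34 mm bore and 25 mm length, which ends 77 mm below the rim inside the clear jar (42 mm bore, its floor 128 mm below the rim). Funnel, jar and base plate (90 mm square) are one rigid stand fixed to the worktop; nothing stands above the rim.

How it is judged:
By the outcome, as a careful person would: the job done as asked, in the order asked, and still so for the second after the job is handed in, with the robot touching nothing.
It also fails if it takes over 48 s, if anything falls off the work surface, if the arm or the gripper's body presses on something with over 40 N, if the wrist force passes 120 N, or if a joint passes its speed limit or range.

## Working session

There is one attempt and no reset: what is moved stays moved. The work goes in short steps, Python scripts to look and compute and a tool call to move; the robot and the scene stay as the last step left them, time stands still between calls to the robot, and variables do not carry over. Pictures are saved under pics/ and viewed, and the job is handed in when it is done.

Besides the shell and the picture viewer there is one more tool, called after ">>>" as name(argument=value, ...) on one line, values as JSON. send_rows: Moves the arm, as the interface text tells. Its arguments: {"type":"object","properties":{"claw":{"type":"array","items":{"type":"number"}},"delta_pos":{"type":"array","items":{"type":"array","items":{"type":"number","minimum":-1,"maximum":1}}},"dr":{"type":"array","items":{"type":"array","items":{"type":"number","minimum":-1,"maximum":1}}},"force":{"type":"number"}},"required":["claw","delta_pos","dr"]}

```bash
ls; mkdir -p pics; python3 - <<'E'
from cell import readout, imaging, arm
import cv2, numpy as np
s=readout.observe(); print(s)
for n in ["scene","top","wrist"]:
    c=imaging.get_calibration(n); print(n,c)
    p,d=imaging.get_image(n); cv2.imwrite(f'pics/{n}0.png',p); np.save(f'pics/{n}0.npy',d); np.save(f'pics/{n}0_ext.npy',c['extrinsics'])
E
```

```text
pics
{'clock': 0.0, 'joints': array([-1.34754179,  0.43520782,  0.02497501,  1.57408945, -0.01159137,
        1.13397425, -0.07514732]), 'dq': array([-2.27461611e-03,  9.80805824e-05, -1.06090109e-04, -1.25102695e-04,
       -4.13693235e-04, -5.11752121e-04, -7.46912521e-04]), 'joint_efforts': array([-1.17816533e-03, -6.67853451e+01,  9.84041020e-01, -3.14449561e+01,
       -6.07503718e-02,  4.31913813e-02,  1.84546111e-04]), 'position': array([0.19997165, 0.59161895, 0.22595736]), 'ee_rot': array([-5.09751562e-01, -3.09985713e+00,  2.40425664e-03]), 'force': array([0.15184083, 0.04775578, 0.35229793]), 'ft_torque': array([-0.01488712,  0.02689083,  0.02763423]), 'width': 0.9995207893862972}
scene {'vfov': 47.5550573070979, 'cx': 271.6141002339511, 'cy': 208.08104956615287, 'extrinsics': array([[ 0.84591446, -0.53273127,  0.02502238, -0.28978024],
       [-0.21740791, -0.38730103, -0.89595296,  0.2828028 ],
       [ 0.48699335,  0.7524595 , -0.44344354,  0.50865895],
       [ 0.        ,  0.        ,  0.        ,  1.        ]])}
top {'vfov': 45.11178518774115, 'cx': 285.43019991349985, 'cy': 216.13906883794598, 'extrinsics': array([[ 0.02789643, -0.99946179, -0.01726061,  0.23545856],
       [-0.99658766, -0.02646599, -0.07818308,  0.5123908 ],
       [ 0.07768418,  0.01938274, -0.99678959,  1.07355813],
       [ 0.        ,  0.        ,  0.        ,  1.        ]])}
wrist {'vfov': 65.70646984690485, 'cx': 277.66809022472125, 'cy': 211.67638514009516, 'extrinsics': array([[ 0.31955155,  0.94756488, -0.00275709, -0.62458616],
       [ 0.91678391, -0.3084329 ,  0.25372508, -0.03129405],
       [ 0.23957059, -0.0836059 , -0.96727245,  0.3895524 ],
       [ 0.        ,  0.        ,  0.        ,  1.        ]])}
```

View pics/scene0.png

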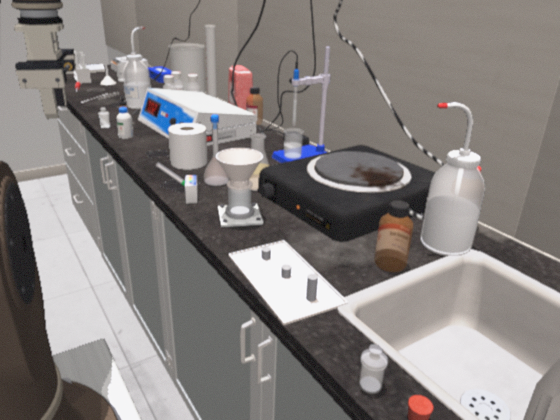

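View pics/top0.png

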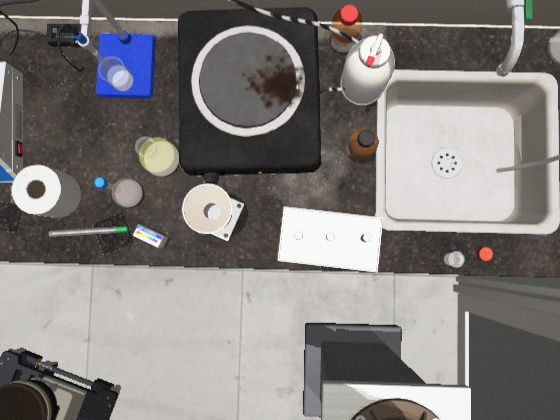

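View pics/wrist0.png

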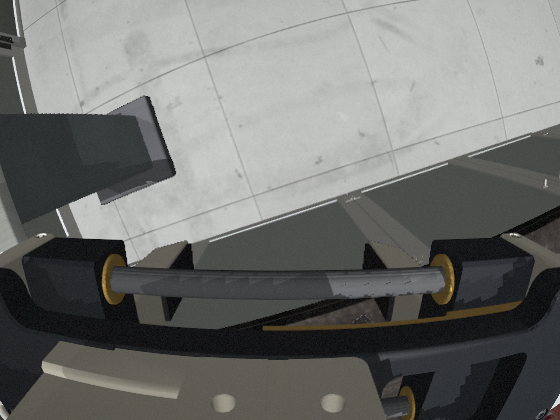

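The top view shows the funnel near (208,209) and the cylinders near (298,236), (331,237) and (367,238). In the scene view the one at (312,288) is clearly the long rod. Next I measure them from both views.

```bash
cat > h.py <<'E'
import numpy as np, cv2
from cell import imaging
def K(c): f=210/np.tan(np.radians(c['vfov'])/2); return f,c['cx'],c['cy']
def bp(c,u,v,d):
    f,cx,cy=K(c); u,v,d=map(np.asarray,(u,v,d))
    P=np.stack([(u-cx)/f*d,(v-cy)/f*d,d],-1); E=np.array(c['extrinsics'])
    return (P-E[:3,3])@E[:3,:3]
def ray(c,u,v):
    E=np.array(c['extrinsics']);f,cx,cy=K(c)
    o=-E[:3,:3].T@E[:3,3]; r=E[:3,:3].T@np.array([(u-cx)/f,(v-cy)/f,1]); return o,r/np.linalg.norm(r)
def proj(c,X):
    E=np.array(c['extrinsics']);f,cx,cy=K(c); p=E[:3,:3]@np.asarray(X)+E[:3,3]; return f*p[0]/p[2]+cx,f*p[1]/p[2]+cy
def tri(r1,r2):
    A=np.stack([r1[1],-r2[1]],1); t=np.linalg.lstsq(A,r2[0]-r1[0],rcond=None)[0]
    a=r1[0]+t[0]*r1[1]; b=r2[0]+t[1]*r2[1]; return (a+b)/2,np.linalg.norm(a-b)
E
python3 - <<'E'
from h import *
for n,(x0,y0,x1,y1),s in [('top',(170,180,390,280),3.6),('scene',(200,140,350,320),3.3)]:
    p=cv2.imread(f'pics/{n}0.png')[y0:y1,x0:x1]; cv2.imwrite(f'pics/{n}0z.png',cv2.resize(p,None,fx=s,fy=s,interpolation=cv2.INTER_CUBIC))
    c=imaging.get_calibration(n); d=np.load(f'pics/{n}0.npy')
    v,u=np.mgrid[y0:y1,x0:x1]; P=bp(c,u,v,d[y0:y1,x0:x1])
    z=P[...,2]; ok=d[y0:y1,x0:x1]>0
    y_lim=(P[...,1]>-0.4)
    # rim points
    x=P[...,0]; y=P[...,1]
    m=ok&(z>0.134)&(z<0.155); 
    if n=='top': m&=(u<250)
    else: m&=(v<185)&(u>205)&(u<270)
    print(n,'rim',m.sum(),P[m].min(0),P[m].max(0))
    if n=='top':
        pts=P[m][:,:2].astype(np.float32); print(cv2.minEnclosingCircle(pts), np.median(z[m]))
    # tray things
    if n=='top':
        m=ok&(u>285)&(u<378)&(v>215)&(v<262)
        zt=np.median(z[m]); print('tray z',zt)
        hi=(m&(z>zt+0.01)).astype(np.uint8)
        k,l,st,ce=cv2.connectedComponentsWithStats(hi)
        for i in range(1,k): print(st[i],ce[i]+[x0,y0],np.median(P[l==i],0),P[l==i].max(0)[2],P[l==i].min(0),P[l==i].max(0))
    else:
        m=ok&(u>235)&(u<330)&(v>240)&(v<310)
        zt=np.median(z[m]); print('tray z',zt)
        hi=(m&(z>zt+0.004)).astype(np.uint8)
        k,l,st,ce=cv2.connectedComponentsWithStats(hi)
        for i in range(1,k): print(st[i],ce[i]+[x0,y0],np.median(P[l==i],0),P[l==i].max(0)[2],P[l==i].min(0),P[l==i].max(0))
E
```

```text
top rim 465 [0.45950566 0.35181976 0.13407046] [0.55536894 0.44819391 0.14591597]
((0.5072510242462158, 0.3997400104999542), 0.049004726111888885) 0.1392833631112424
tray z 0.0024277180658935503
[124  52   9   8  54] [298.11111111 235.42592593] [0.46546704 0.22095311 0.02206362] 0.027182538729783327 [0.45685822 0.21234791 0.01586392] [0.47234219 0.22967389 0.02718254]
[156  53   8   8  56] [329.71428571 236.5       ] [0.46430756 0.15209756 0.02201706] 0.027249924003546255 [0.45660935 0.14530006 0.0143424 ] [0.47199184 0.16064654 0.02724992]
[191  54  11   9  70] [365.65714286 237.55714286] [0.46353704 0.07817435 0.0466928 ] 0.05130978883923366 [0.45476534 0.06735306 0.01284396] [0.47074231 0.08520693 0.05130979]
scene rim 372 [0.45889507 0.34606171 0.13400303] [0.5550354  0.44566277 0.14341447]
tray z 0.0027240967789448423
[ 73 103   1   2   2] [273.  243.5] [0.50360029 0.25090905 0.00705501] 0.007140828690151883 [0.50248675 0.24915528 0.00696919] [0.50471383 0.25266282 0.00714083]
[ 78 102   2   1   2] [278.5 242. ] [0.51593513 0.25001351 0.00733326] 0.00783796796668533 [0.51459138 
[... 3934 characters left out ...]
0895 0.0067284 ] [0.39994631 0.13440895 0.0067284 ]
[ 63 156   1   2   2] [263.  296.5] [0.39779121 0.11466853 0.00689317] 0.0069354578205012415 [0.39711987 0.11356183 0.00685088] [0.39846254 0.11577522 0.00693546]
[ 65 159   3   3   4] [266.   299.75] [0.39713948 0.10510796 0.00709364] 0.007208241383643384 [0.39691343 0.10115141 0.00687691] [0.39833672 0.10693537 0.00720824]
[ 70 166   2   1   2] [270.5 306. ] [0.39455074 0.08626095 0.00784117] 0.007927332366386096 [0.39392078 0.08576392 0.00775501] [0.39518071 0.08675798 0.00792733]
[ 73 169   1   1   1] [273. 309.] [0.39436125 0.0784587  0.00725276] 0.007252756356045075 [0.39436125 0.0784587  0.00725276] [0.39436125 0.0784587  0.00725276]
```

Both views agree:

| Item | x | y | z |
|---|---|---|---|
| Short 1 | 0.466 | 0.220 | top about 0.023 |
| Short 2 | 0.465 | 0.152 | top about 0.023 |
| Long rod | 0.463 | 0.078 | top about 0.048 |
| Tray floor | – | – | about 0.003 |
| Funnel mouth | 0.507 | 0.399 | about 0.14 |

I'll grasp with the jaws along x, partly open, to clear the neighbours and the tray rim.

```bash
cat > go.py <<'E'
import sys, numpy as np
from scipy.spatial.transform import Rotation as R
from cell import readout
s=readout.observe(); p=s['position']; r=R.from_rotvec(s['ee_rot'])
t=np.array([float(a) for a in sys.argv[1:4]]); yaw=np.radians(float(sys.argv[4]) if len(sys.argv)>4 else 0)
y=np.array([np.cos(yaw),np.sin(yaw),0]); z=np.array([0,0,-1.]); x=np.cross(y,z)
rt=R.from_matrix(np.stack([x,y,z],1))
print('clock',s['clock'],'pos',p.round(4),'w',round(s['width']*92,1),'F',s['force'].round(2),'j',s['joints'].round(2))
print('dpos',(r.inv().apply(t-p)/0.25).round(4),'dr',((r.inv()*rt).as_rotvec()/2).round(4))
E
python3 go.py 0.466 0.22 0.227; python3 go.py 0.333 0.406 0.227
```

```text
clock 0.15 pos [0.1999 0.5917 0.2261] w 92.0 F [ 0.15 -0.39  0.36] j [-1.35  0.44  0.03  1.57 -0.01  1.13 -0.08]
dpos [-1.4842 -1.0681 -0.002 ] dr [-5.000e-04  4.000e-04  6.225e-01]
clock 0.15 pos [0.1999 0.5917 0.2261] w 92.0 F [ 0.15 -0.39  0.36] j [-1.35  0.44  0.03  1.57 -0.01  1.13 -0.08]
dpos [-0.742  -0.5335 -0.0028] dr [-5.000e-04  4.000e-04  6.225e-01]
```

>>> send_rows(claw=[-0.1,-0.1,-0.1,-0.1,-0.1], delta_pos=[[-0.15,-0.107,0],[-0.3,-0.214,0],[-0.45,-0.32,0],[-0.6,-0.43,0],[-0.74,-0.53,0]], dr=[[0,0,0.07],[0,0,0.14],[0,0,0.21],[0,0,0.28],[0,0,0.35]], force=30)

```text
clock: 0.65
position: [0.3339, 0.4052, 0.2267]
ee_rot: [1.55, 2.732, -0.0]
force: [0.4, 0.1, -0.7]
width: 0.614
```

```bash
python3 go.py 0.466 0.22 0.18
```

```text
clock 0.65 pos [0.3339 0.4052 0.2267] w 56.5 F [ 0.4   0.08 -0.72] j [-1.17  0.27  0.23  1.83 -0.07  1.05 -0.37]
dpos [-0.9072  0.0737  0.1868] dr [-0.000e+00  1.000e-04  2.693e-01]
```

>>> send_rows(claw=[-0.1,-0.1,-0.1,-0.1,-0.1], delta_pos=[[-0.18,0.015,0],[-0.36,0.03,0.02],[-0.54,0.045,0.08],[-0.72,0.06,0.14],[-0.907,0.074,0.187]], dr=[[0,0,0.06],[0,0,0.12],[0,0,0.18],[0,0,0.23],[0,0,0.269]])

```text
clock: 1.15
position: [0.4667, 0.2217, 0.1793]
ee_rot: [-2.217, -2.225, 0.0]
force: [1.3, 0.1, 0.8]
width: 0.546
```

```bash
python3 go.py 0.466 0.22 0.06; python3 - <<'E'
from h import *
p,d=imaging.get_image('wrist'); cv2.imwrite('pics/wrist1.png',p)
E
```

```text
clock 1.15 pos [0.4667 0.2217 0.1793] w 50.3 F [1.35 0.14 0.83] j [-0.87  0.32  0.42  1.92 -0.16  0.93 -0.37]
dpos [-0.0068 -0.0027  0.4773] dr [-0.0001 -0.0001  0.0018]
```

View pics/wrist1.png

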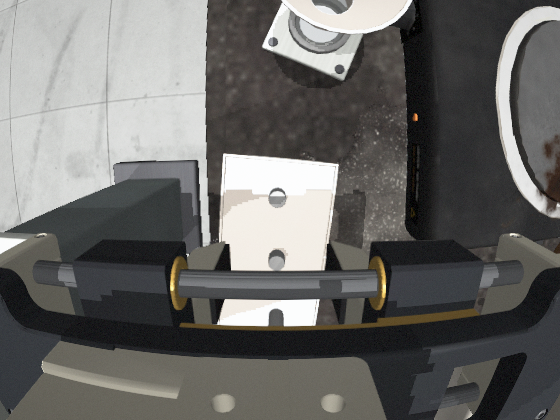

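The wrist view shows the first short cylinder at (277,197), the second at (277,260) and the tray below the fingers. I'll check the first cylinder's position with the fisheye model.

```bash
cat >> h.py <<'E'
def fray(c,u,v):
    E=np.array(c['extrinsics']);f,cx,cy=K(c); a=np.array([u-cx,v-cy]); r=np.hypot(*a); th=r/f
    q=np.array([*(a/max(r,1e-9)*np.sin(th)),np.cos(th)]); return -E[:3,:3].T@E[:3,3],E[:3,:3].T@q
def atz(o,r,z): return o+r*(z-o[2])/r[2]
E
python3 - <<'E'
from h import *
c=imaging.get_calibration('wrist')
g=cv2.imread('pics/wrist1.png'); cv2.imwrite('pics/w1z.png',cv2.resize(g[170:290,220:340],None,fx=5,fy=5,interpolation=cv2.INTER_CUBIC))
for uv in [(277.5,194.5),(277,257)]: print(atz(*fray(c,*uv),0.023))
E
```

```text
[0.4699628  0.21659895 0.023     ]
[0.46885041 0.15041119 0.023     ]
```

View pics/w1z.png

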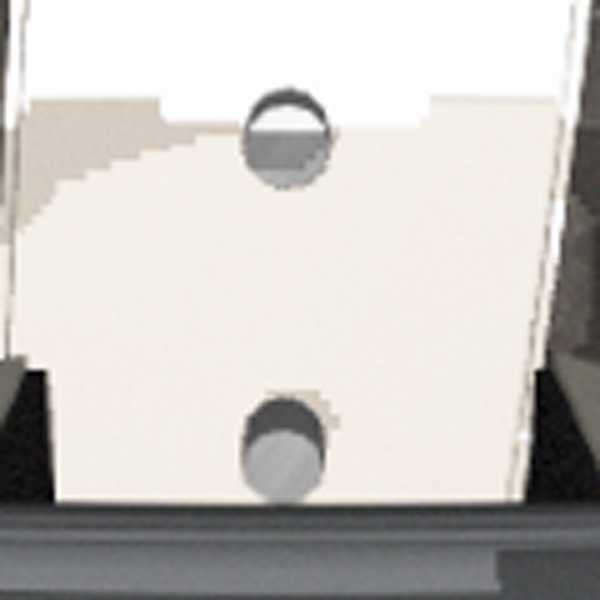

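```bash
python3 - <<'E'
from h import *
c=imaging.get_calibration('wrist')
E=c['extrinsics'];print(-E[:3,:3].T@E[:3,3])
for uv in [(277.6,199),(276.8,263.6)]: print(atz(*fray(c,*uv),0.023))
# overlays: predicted top centre px from top-camera estimate in scene/top
for n in('top','scene'):
    cc=imaging.get_calibration(n)
    for X in [(.467,.22,.023),(.466,.151,.023),(.507,.399,.142)]: print(n,np.round(proj(cc,X),1))
E
```

```text
[0.47053931 0.28303043 0.33491863]
[0.47002074 0.2120725  0.023     ]
[0.46856908 0.14287209 0.023     ]
top [298.5 234.4]
top [330.5 235.7]
top [207.1 208.6]
scene [265.5 248.4]
scene [285.6 266.3]
scene [238.1 155.7]
```

```bash
python3 - <<'E'
from h import *
from cell import readout
s=readout.observe(); print(s['position'],s['clock'])
c=imaging.get_calibration('wrist'); p,d=imaging.get_image('wrist'); cv2.imwrite('pics/wrist2.png',p); np.save('pics/wrist2.npy',d); np.save('pics/wrist2_e.npy',c['extrinsics'])
E=c['extrinsics'];f,cx,cy=K(c);print('cam',-E[:3,:3].T@E[:3,3],E[2,:3])
v,u=np.mgrid[0:420,0:560]; a=np.stack([u-cx,v-cy],-1);r=np.hypot(a[...,0],a[...,1]);th=r/f
q=np.concatenate([a/r[...,None]*np.sin(th)[...,None],np.cos(th)[...,None]],-1)
P=q/q[...,2:]*d[...,None]; W=(P-E[:3,3])@E[:3,:3]
for uv in [(277,185),(278,200),(278,201),(277,263),(250,220),(300,230)]: print(uv,W[uv[1],uv[0]])
z=W[...,2]
reg=(u>225)&(u<335)&(v>160)&(v<268)&(d>0)
for lo,hi in((.018,.03),):
    m=(reg&(z>lo)&(z<hi)).astype(np.uint8); k,l,st,ce=cv2.connectedComponentsWithStats(m)
    for i in range(1,k):
        if st[i][4]>10: print(st[i],ce[i],np.median(W[l==i],0),W[l==i].min(0),W[l==i].max(0))
print('tray z',np.median(z[reg]))
cor=[(223,154),(338,165)]
for q_ in cor: print('tray corner wrist',atz(*fray(c,*q_),.006))
ct=imaging.get_calibration('top'); cs=imaging.get_calibration('scene')
for q_ in [(283.5,207.5),(382,217),(278.5,261.5),(379,271.5)]: print('tray corner top',atz(*ray(ct,*q_),.006))
for q_ in [(229.5,253.5),(277,242)]: print('tray corner scene',atz(*ray(cs,*q_),.006))
E
```

```text
[0.47068113 0.21314193 0.17825025] 1.2
cam [0.47053931 0.28303043 0.33491863] [-0.00175025 -0.25965316 -0.96570035]
(277, 185) [0.46955721 0.22589166 0.02201072]
(278, 200) [0.47039585 0.20589692 0.00062564]
(278, 201) [0.47038752 0.20530229 0.00271481]
(277, 263) [0.46866364 0.13390517 0.00140417]
(250, 220) [0.44018221 0.18435673 0.00132083]
(300, 230) [0.49387946 0.17272316 0.00170311]
[264 181  18  18 251] [272.45418327 189.56573705] [0.46471076 0.22124215 0.02177222] [0.45667048 0.21251764 0.01856717] [0.47346868 0.22961225 0.02398529]
[265 247  17  17 224] [272.74553571 254.67857143] [0.46463602 0.15250543 0.02203556] [0.45628746 0.14268874 0.01812049] [0.47306703 0.16076005 0.02428671]
tray z 0.002178444892813226
tray corner wrist [0.41477179 0.25595189 0.006     ]
tray corner wrist [0.53232473 0.24366344 0.006     ]
tray corner top [0.52600756 0.2544162  0.006     ]
tray corner top [0.5107724  0.03799264 0.006     ]
tray corner top [0.4073013  0.26199504 0.006     ]
tray corner top [0.39180081 0.04294359 0.006     ]
tray corner scene [0.4129498 0.2620221 0.006    ]
tray corner scene [0.51461374 0.25338325 0.006     ]
```

View pics/scene0z.png

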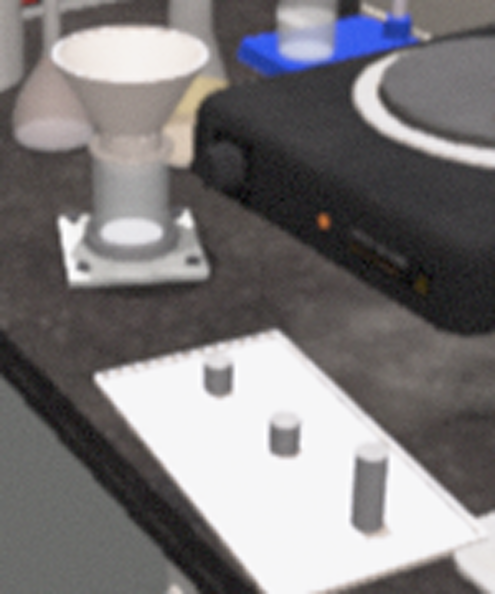

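View pics/top0z.png

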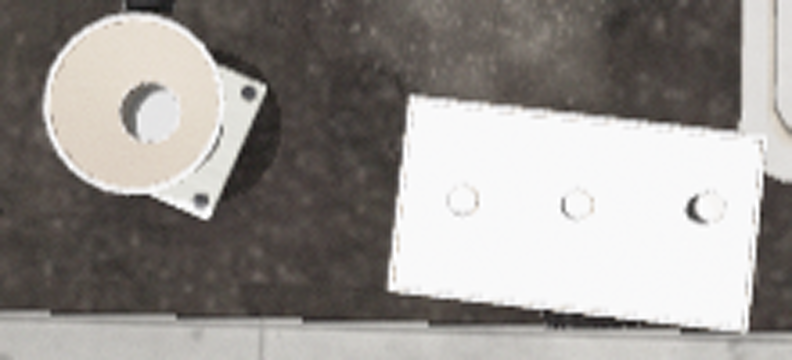

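The arm was still swinging when that first wrist picture was taken. The second picture, with a matching pose, gives (0.465,0.221) and (0.465,0.152), in agreement with the top view. I'll hold for one call to settle.

>>> send_rows(claw=[-0.1,-0.1,-0.1,-0.1,-0.1], delta_pos=[[0,0,0],[0,0,0],[0,0,0],[0,0,0],[0,0,0]], dr=[[0,0,0],[0,0,0],[0,0,0],[0,0,0],[0,0,0]])

```text
clock: 1.75
position: [0.4659, 0.2238, 0.1801]
ee_rot: [-2.212, -2.231, -0.001]
force: [0.1, 0.7, 0.4]
width: 0.55
```

```bash
python3 go.py 0.465 0.221 0.04
```

```text
clock 1.75 pos [0.4659 0.2238 0.1801] w 50.6 F [0.07 0.66 0.43] j [-0.88  0.32  0.42  1.92 -0.16  0.94 -0.37]
dpos [-0.0116 -0.0039  0.5606] dr [ 0.0001 -0.0002  0.0042]
```

>>> send_rows(claw=[-0.1,-0.1,-0.1,-0.1,-0.1], delta_pos=[[-0.005,-0.002,0.14],[-0.01,-0.004,0.3],[-0.0116,-0.004,0.44],[-0.0116,-0.004,0.53],[-0.0116,-0.004,0.56]], dr=[[0,0,0.004],[0,0,0.004],[0,0,0.004],[0,0,0.004],[0,0,0.004]])

```text
clock: 2.25
position: [0.4638, 0.2198, 0.0379]
ee_rot: [-2.221, -2.22, 0.005]
force: [-0.1, 0.2, 0.5]
width: 0.551
```

>>> send_rows(claw=[-0.1,-0.1,-0.1,-0.1,-0.1], delta_pos=[[0,0,0],[0,0,0],[0,0,0],[0,0,0],[0,0,0]], dr=[[0,0,0],[0,0,0],[0,0,0],[0,0,0],[0,0,0]])

```text
clock: 2.75
position: [0.4657, 0.2205, 0.0407]
ee_rot: [2.222, 2.22, 0.002]
force: [-0.4, -0.7, -1.1]
width: 0.548
```

```bash
python3 go.py 0.465 0.221 0.006; python3 - <<'E'
from h import *
for n in('scene','wrist'):
    p,d=imaging.get_image(n); cv2.imwrite(f'pics/{n}3.png',p)
    if n=='scene': cv2.imwrite('pics/scene3z.png',cv2.resize(p[180:330,200:350],None,fx=4,fy=4,interpolation=cv2.INTER_CUBIC))
E
python3 go.py 0.465 0.221 0.006
```

```text
clock 2.75 pos [0.4657 0.2205 0.0407] w 50.5 F [-0.39 -0.65 -1.05] j [-0.79  0.52  0.33  2.05 -0.28  0.62 -0.27]
dpos [ 0.002  -0.0028  0.1388] dr [ 0.0005 -0.0004 -0.0004]
clock 2.85 pos [0.4654 0.2203 0.0404] w 50.4 F [-0.14 -0.02 -0.36] j [-0.79  0.52  0.33  2.05 -0.28  0.62 -0.27]
dpos [ 0.0026 -0.0019  0.1375] dr [ 0.0003 -0.0002 -0.0005]
```

View pics/scene3z.png

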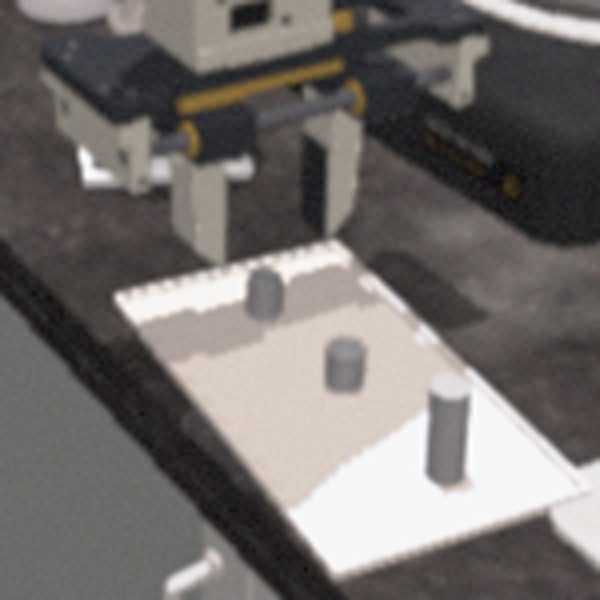

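View pics/wrist3.png

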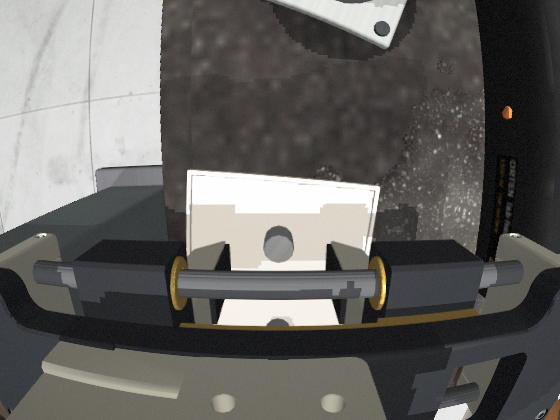

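The jaws straddle the first cylinder, with the pads reaching down to the fingertips. I'll descend gently.

>>> send_rows(claw=[-0.1,-0.1,-0.1,-0.1,-0.1], delta_pos=[[0.002,-0.002,0.03],[0.002,-0.002,0.06],[0.002,-0.002,0.09],[0.002,-0.002,0.115],[0.002,-0.002,0.13]], dr=[[0,0,0],[0,0,0],[0,0,0],[0,0,0],[0,0,0]])

```text
clock: 3.35
position: [0.4644, 0.2204, 0.0065]
ee_rot: [-2.223, -2.22, 0.002]
force: [0.3, 0.1, -0.5]
width: 0.55
```

>>> send_rows(claw=[0.2,0.4,0.6,0.8,1], delta_pos=[[0,0,0],[0,0,0],[0,0,0],[0,0,0],[0,0,0]], dr=[[0,0,0],[0,0,0],[0,0,0],[0,0,0],[0,0,0]], force=25)

```text
clock: 3.85
position: [0.4649, 0.2208, 0.0077]
ee_rot: [2.223, 2.22, 0.001]
force: [-0.1, -0.5, 0.7]
width: 0.185
```

>>> send_rows(claw=[1,1,1,1,1], delta_pos=[[0,0,0],[0,0,0],[0,0,0],[0,0,0],[0,0,0]], dr=[[0,0,0],[0,0,0],[0,0,0],[0,0,0],[0,0,0]])

```text
clock: 4.35
position: [0.465, 0.2208, 0.0077]
ee_rot: [2.223, 2.22, 0.001]
force: [-0.4, 0.0, 4.8]
width: 0.186
```

The fingers stopped at about 17 mm, so the cylinder is held. Lift it.

>>> send_rows(claw=[1,1,1,1,1], delta_pos=[[0,0,-0.05],[0,0,-0.2],[0,0,-0.4],[0,0,-0.58],[0,0,-0.75]], dr=[[0,0,0],[0,0,0],[0,0,0],[0,0,0],[0,0,0]])

```text
clock: 4.85
position: [0.4645, 0.2201, 0.1976]
ee_rot: [2.223, 2.219, 0.0]
force: [1.6, 0.7, -0.7]
width: 0.184
```

```bash
python3 - <<'E'
from h import *
p,d=imaging.get_image('scene'); cv2.imwrite('pics/scene4z.png',cv2.resize(p[80:330,180:350],None,fx=2.4,fy=2.4,interpolation=cv2.INTER_CUBIC))
E
python3 go.py 0.507 0.399 0.195
```

```text
clock 4.9 pos [0.4676 0.2213 0.2039] w 17.4 F [3.78 0.7  5.35] j [-0.9   0.29  0.45  1.9  -0.15  0.98 -0.39]
dpos [0.7108 0.1557 0.0403] dr [ 0.0037 -0.0026 -0.0012]
```

View pics/scene4z.png

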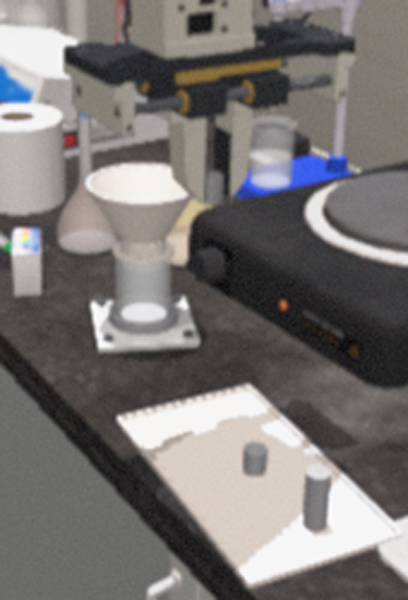

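The cylinder is held at the fingertips. Before moving over, I'll check the heights of the things around the funnel.

```bash
python3 - <<'E'
from h import *
c=imaging.get_calibration('top'); d=np.load('pics/top0.npy'); v,u=np.mgrid[0:420,0:560]; P=bp(c,u,v,d)
for n,(a,b,x,y) in {'cap':(92,176,108,192),'flask':(112,175,145,210),'beaker':(135,130,180,175),'hot':(180,10,320,170),'white':(10,165,80,215),'stand':(80,0,150,60)}.items():
    q=P[b:y,a:x].reshape(-1,3); i=q[:,2].argmax(); print(n,q[i].round(3))
E
```

```text
cap [0.421 0.228 1.114]
flask [0.421 0.228 1.114]
beaker [0.421 0.228 1.114]
hot [0.421 0.228 1.114]
white [0.421 0.228 1.114]
stand [0.421 0.228 1.114]
```

```bash
python3 - <<'E'
from h import *
c=imaging.get_calibration('top'); d=np.load('pics/top0.npy'); v,u=np.mgrid[0:420,0:560]; P=bp(c,u,v,d); P[d<=0]=-1
for n,(a,b,x,y) in {'cap':(92,176,108,192),'flask':(112,175,145,210),'beaker':(135,130,180,175),'hot':(180,10,320,170),'white':(10,165,80,215),'stand':(80,0,150,60)}.items():
    q=P[b:y,a:x].reshape(-1,3); i=q[:,2].argmax(); print(n,q[i].round(3))
E
```

```text
cap [0.543 0.599 0.176]
flask [0.549 0.594 0.122]
beaker [0.613 0.519 0.131]
hot [0.89  0.32  0.176]
white [0.502 0.757 0.104]
stand [0.796 0.614 0.261]
```

All of it is clear. Move over the funnel, slowing at the end.

>>> send_rows(claw=[1,1,1,1,1], delta_pos=[[0.12,0.03,-0.02],[0.28,0.066,-0.02],[0.44,0.104,-0.02],[0.58,0.137,-0.02],[0.67,0.158,-0.02]], dr=[[0,0,0],[0,0,0],[0,0,0],[0,0,0],[0,0,0]])

```text
clock: 5.4
position: [0.5038, 0.391, 0.2001]
ee_rot: [-2.22, -2.222, 0.0]
force: [-0.2, 0.9, -2.1]
width: 0.186
```

>>> send_rows(claw=[1,1,1,1,1], delta_pos=[[0.02,0.005,0],[0.043,0.01,0],[0.043,0.01,0],[0.043,0.01,0],[0.043,0.01,0]], dr=[[0,0,0],[0,0,0],[0,0,0],[0,0,0],[0,0,0]])

```text
clock: 5.9
position: [0.5071, 0.3977, 0.2003]
ee_rot: [2.224, 2.219, -0.0]
force: [0.3, -0.8, 0.1]
width: 0.19
```

```bash
python3 go.py 0.507 0.399 0.14;python3 - <<'E'
from h import *
ims=[]
for n,(x0,y0,x1,y1) in {'scene':(180,60,320,240),'top':(150,150,290,280)}.items():
    p,d=imaging.get_image(n); ims.append(cv2.resize(p[y0:y1,x0:x1],(390,int(390*(y1-y0)/(x1-x0))),interpolation=cv2.INTER_CUBIC))
h=max(i.shape[0] for i in ims); cv2.imwrite('pics/f5.png',np.hstack([cv2.copyMakeBorder(i,0,h-i.shape[0],0,0,0) for i in ims]))
E
```

```text
clock 5.9 pos [0.5071 0.3977 0.2003] w 17.5 F [ 0.26 -0.83  0.13] j [-1.01  0.5   0.4   1.58 -0.21  1.1  -0.56]
dpos [ 0.0053 -0.0006  0.2413] dr [ 0.      0.     -0.0012]
```

View pics/f5.png

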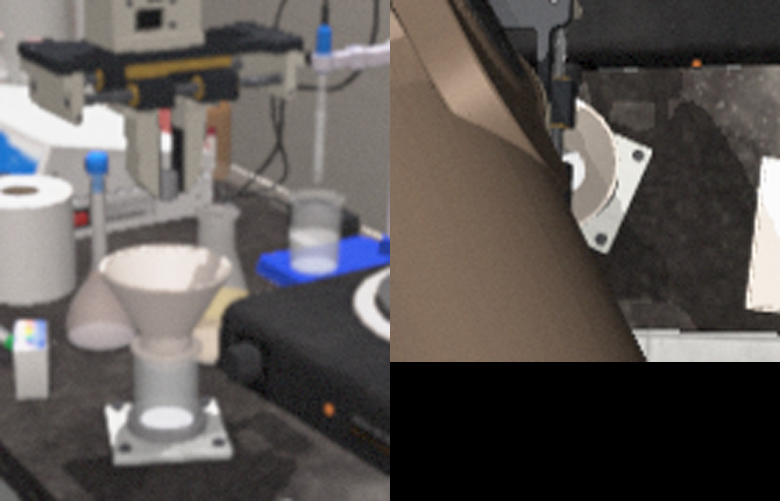

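The gripper is centred over the funnel with the cylinder held. Lower into the mouth and release with a small opening.

>>> send_rows(claw=[1,1,1,1,1], delta_pos=[[0.005,0,0.05],[0.005,0,0.12],[0.005,0,0.19],[0.005,0,0.23],[0.005,0,0.25]], dr=[[0,0,0],[0,0,0],[0,0,0],[0,0,0],[0,0,0]])

```text
clock: 6.5
position: [0.5064, 0.3996, 0.1359]
ee_rot: [-2.223, -2.22, 0.003]
force: [-0.1, 0.0, -0.2]
width: 0.183
```

>>> send_rows(claw=[1,1,0.4,0.4,0.4], delta_pos=[[0,0,0],[0,0,0],[0,0,0],[0,0,0],[0,0,0]], dr=[[0,0,0],[0,0,0],[0,0,0],[0,0,0],[0,0,0]])

```text
clock: 7.0
position: [0.5072, 0.4003, 0.138]
ee_rot: [-2.223, -2.22, -0.001]
force: [-0.8, 0.4, -0.1]
width: 0.297
```

>>> send_rows(claw=[0.4,0.4,0.4,0.4,0.4], delta_pos=[[0,0,0],[0,0,-0.06],[0,0,-0.15],[0,0,-0.22],[0,0,-0.25]], dr=[[0,0,0],[0,0,0],[0,0,0],[0,0,0],[0,0,0]])

```text
clock: 7.5
position: [0.508, 0.4006, 0.2029]
ee_rot: [2.223, 2.22, 0.006]
force: [0.1, -0.4, 0.0]
width: 0.302
```

```bash
python3 go.py 0.465 0.152 0.2;python3 - <<'E'
from h import *
p,d=imaging.get_image('scene'); cv2.imwrite('pics/scene6.png',cv2.resize(p[100:330,180:350],None,fx=2.6,fy=2.6,interpolation=cv2.INTER_CUBIC))
E
```

```text
clock 7.5 pos [0.508  0.4006 0.2029] w 27.8 F [ 0.15 -0.41  0.03] j [-1.02  0.5   0.4   1.57 -0.21  1.11 -0.56]
dpos [-0.9947 -0.1707  0.0089] dr [ 0.0013 -0.0012 -0.0006]
```

View pics/scene6.png

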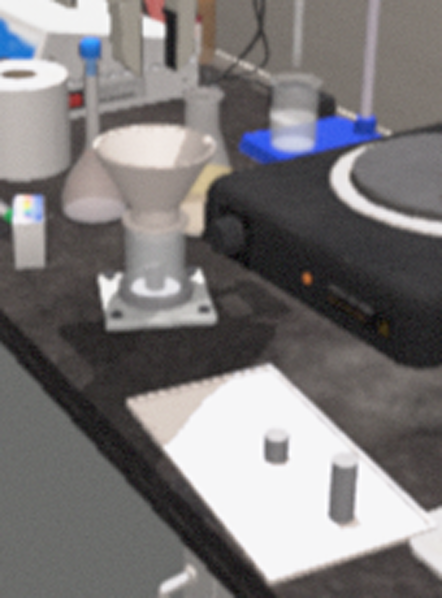

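The first cylinder is in the jar, seen at (153,272) in the crop. Now the second.

>>> send_rows(claw=[0.2,0,-0.1,-0.1,-0.1], delta_pos=[[-0.19,-0.033,0],[-0.38,-0.066,0],[-0.57,-0.1,0],[-0.76,-0.13,0],[-0.93,-0.158,0]], dr=[[0,0,0],[0,0,0],[0,0,0],[0,0,0],[0,0,0]])

```text
clock: 8.05
position: [0.4663, 0.1652, 0.1997]
ee_rot: [-2.223, -2.219, 0.001]
force: [0.2, -0.1, 0.2]
width: 0.548
```

>>> send_rows(claw=[-0.1,-0.1,-0.1,-0.1,-0.1], delta_pos=[[-0.04,-0.007,0.05],[-0.062,-0.01,0.16],[-0.062,-0.01,0.32],[-0.062,-0.01,0.5],[-0.062,-0.01,0.6]], dr=[[0,0,0],[0,0,0],[0,0,0],[0,0,0],[0,0,0]])

```text
clock: 8.55
position: [0.463, 0.1514, 0.0472]
ee_rot: [-2.222, -2.22, 0.005]
force: [-1.0, 0.6, 0.3]
width: 0.552
```

>>> send_rows(claw=[-0.1,-0.1,-0.1,-0.1,-0.1], delta_pos=[[0,0,0],[0,0,0],[0,0,0],[0,0,0],[0,0,0]], dr=[[0,0,0],[0,0,0],[0,0,0],[0,0,0],[0,0,0]])

```text
clock: 9.05
position: [0.4654, 0.1526, 0.0511]
ee_rot: [2.222, 2.22, 0.003]
force: [-0.0, -0.2, 1.2]
width: 0.548
```

```bash
python3 go.py 0.465 0.152 0.0075;python3 - <<'E'
from h import *
p,d=imaging.get_image('scene'); cv2.imwrite('pics/scene7.png',cv2.resize(p[180:330,200:350],None,fx=4,fy=4,interpolation=cv2.INTER_CUBIC))
p,d=imaging.get_image('wrist'); cv2.imwrite('pics/wrist7.png',p)
E
```

```text
clock 9.05 pos [0.4654 0.1526 0.0511] w 50.4 F [-0.02 -0.23  1.2 ] j [-0.71  0.47  0.37  2.11 -0.29  0.61 -0.13]
dpos [-0.0027 -0.002   0.1743] dr [ 0.0009 -0.0006 -0.0004]
```

View pics/scene7.png

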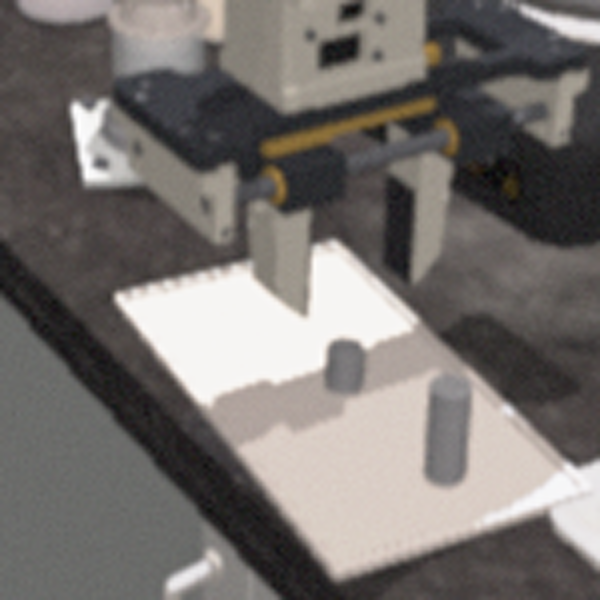

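View pics/wrist7.png

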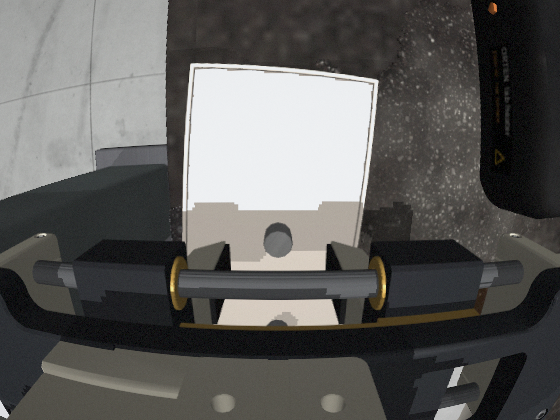

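The jaws are aligned with the second cylinder and the long rod is clear behind. Descend and grip.

>>> send_rows(claw=[-0.1,-0.1,-0.1,-0.1,-0.1], delta_pos=[[-0.002,-0.002,0.04],[-0.002,-0.002,0.085],[-0.002,-0.002,0.125],[-0.002,-0.002,0.155],[-0.002,-0.002,0.172]], dr=[[0,0,0],[0,0,0],[0,0,0],[0,0,0],[0,0,0]])

```text
clock: 9.65
position: [0.4637, 0.1513, 0.0058]
ee_rot: [-2.222, -2.22, 0.002]
force: [-0.5, -0.1, -0.2]
width: 0.548
```

>>> send_rows(claw=[0.2,0.4,0.6,0.8,1], delta_pos=[[0,0,0],[0,0,0],[0,0,0],[0,0,0],[0,0,0]], dr=[[0,0,0],[0,0,0],[0,0,0],[0,0,0],[0,0,0]], force=25)

```text
clock: 10.15
position: [0.4645, 0.1518, 0.0073]
ee_rot: [2.222, 2.22, 0.001]
force: [0.1, -0.4, 1.3]
width: 0.184
```

>>> send_rows(claw=[1,1,1,1,1], delta_pos=[[0,0,0],[0,0,0],[0,0,0],[0,0,0],[0,0,0]], dr=[[0,0,0],[0,0,0],[0,0,0],[0,0,0],[0,0,0]])

```text
clock: 10.65
position: [0.4644, 0.1518, 0.0072]
ee_rot: [2.223, 2.22, 0.001]
force: [0.2, 0.1, 5.3]
width: 0.186
```

>>> send_rows(claw=[1,1,1,1,1], delta_pos=[[0,0,-0.05],[0,0,-0.2],[0,0,-0.4],[0,0,-0.6],[0,0,-0.77]], dr=[[0,0,0],[0,0,0],[0,0,0],[0,0,0],[0,0,0]])

```text
clock: 11.15
position: [0.464, 0.1511, 0.2026]
ee_rot: [2.223, 2.219, 0.001]
force: [1.1, 0.5, -0.1]
width: 0.186
```

```bash
python3 go.py 0.507 0.3995 0.2;python3 - <<'E'
from h import *
p,d=imaging.get_image('scene'); cv2.imwrite('pics/scene8.png',cv2.resize(p[100:330,180:350],None,fx=2.6,fy=2.6,interpolation=cv2.INTER_CUBIC))
E
```

```text
clock 11.15 pos [0.464  0.1511 0.2026] w 17.1 F [ 1.12  0.52 -0.11] j [-0.83  0.24  0.49  1.96 -0.14  0.97 -0.27]
dpos [0.9939 0.17   0.0107] dr [ 0.0005 -0.0001 -0.0009]
```

View pics/scene8.png

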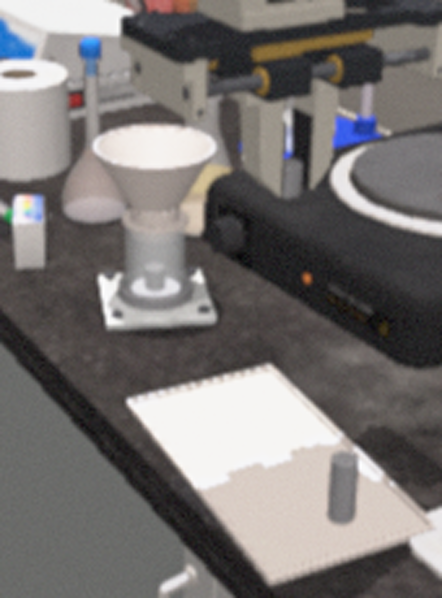

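The second cylinder is held, the first stands in the jar, and the long rod is untouched. Move over the funnel.

>>> send_rows(claw=[1,1,1,1,1], delta_pos=[[0.15,0.026,0],[0.34,0.058,0],[0.53,0.09,0],[0.72,0.123,0],[0.88,0.15,0]], dr=[[0,0,0],[0,0,0],[0,0,0],[0,0,0],[0,0,0]])

```text
clock: 11.7
position: [0.5015, 0.3742, 0.1999]
ee_rot: [-2.221, -2.221, -0.0]
force: [0.3, 0.4, 0.4]
width: 0.188
```

>>> send_rows(claw=[1,1,1,1,1], delta_pos=[[0.06,0.01,0],[0.1,0.017,0],[0.11,0.019,0],[0.11,0.019,0],[0.11,0.019,0]], dr=[[0,0,0],[0,0,0],[0,0,0],[0,0,0],[0,0,0]])

```text
clock: 12.2
position: [0.5071, 0.3973, 0.1999]
ee_rot: [2.225, 2.218, -0.0]
force: [-0.0, -0.2, -0.6]
width: 0.183
```

```bash
python3 go.py 0.507 0.3995 0.138
```

```text
clock 12.2 pos [0.5071 0.3973 0.1999] w 16.8 F [-0.   -0.19 -0.57] j [-1.03  0.51  0.42  1.58 -0.22  1.1  -0.55]
dpos [ 0.0091 -0.0006  0.2474] dr [ 0.0001  0.0002 -0.0016]
```

>>> send_rows(claw=[1,1,1,1,1], delta_pos=[[0.006,0,0.05],[0.006,0,0.12],[0.006,0,0.19],[0.006,0,0.23],[0.006,0,0.247]], dr=[[0,0,0],[0,0,0],[0,0,0],[0,0,0],[0,0,0]])

```text
clock: 12.7
position: [0.5062, 0.3997, 0.1363]
ee_rot: [-2.223, -2.22, 0.003]
force: [-0.4, 0.1, -1.1]
width: 0.186
```

>>> send_rows(claw=[1,1,0.4,0.4,0.4], delta_pos=[[0,0,0],[0,0,0],[0,0,0],[0,0,0],[0,0,0]], dr=[[0,0,0],[0,0,0],[0,0,0],[0,0,0],[0,0,0]])

```text
clock: 13.2
position: [0.5069, 0.4008, 0.1382]
ee_rot: [-2.223, -2.22, -0.001]
force: [-0.1, 0.2, -0.1]
width: 0.299
```

>>> send_rows(claw=[0.4,0.4,0.4,0.4,0.4], delta_pos=[[0,0,0],[0,0,-0.06],[0,0,-0.15],[0,0,-0.26],[0,0,-0.34]], dr=[[0,0,0],[0,0,0],[0,0,0],[0,0,0],[0,0,0]])

```text
clock: 13.7
position: [0.5073, 0.4008, 0.2257]
ee_rot: [2.223, 2.22, 0.004]
force: [1.2, -0.5, 0.3]
width: 0.298
```

>>> send_rows(claw=[0.4,0.4,0.4,0.4,0.4], delta_pos=[[-0.1,0,0],[-0.25,0,0],[-0.4,0,0],[-0.45,0,0],[-0.45,0,0]], dr=[[0,0,0],[0,0,0],[0,0,0],[0,0,0],[0,0,0]])

```text
clock: 14.2
position: [0.5074, 0.2859, 0.2242]
ee_rot: [2.226, 2.216, 0.002]
force: [-0.2, 0.2, -0.4]
width: 0.298
```

```bash
python3 go.py 0.507 0.3995 0.2;python3 - <<'E'
from h import *
ims=[]
for n,(x0,y0,x1,y1) in {'scene':(190,120,340,330),'top':(160,160,400,290)}.items():
    p,d=imaging.get_image(n); ims.append(cv2.resize(p[y0:y1,x0:x1],(400,int(400*(y1-y0)/(x1-x0))),interpolation=cv2.INTER_CUBIC))
h=max(i.shape[0] for i in ims); cv2.imwrite('pics/f9.png',np.hstack([cv2.copyMakeBorder(i,0,h-i.shape[0],0,0,0) for i in ims]))
E
```

```text
clock 14.2 pos [0.5074 0.2859 0.2242] w 27.4 F [-0.22  0.21 -0.41] j [-0.93  0.38  0.45  1.71 -0.19  1.09 -0.43]
dpos [ 0.4542 -0.0039  0.0972] dr [ 0.0006 -0.0004 -0.0024]
```

View pics/f9.png

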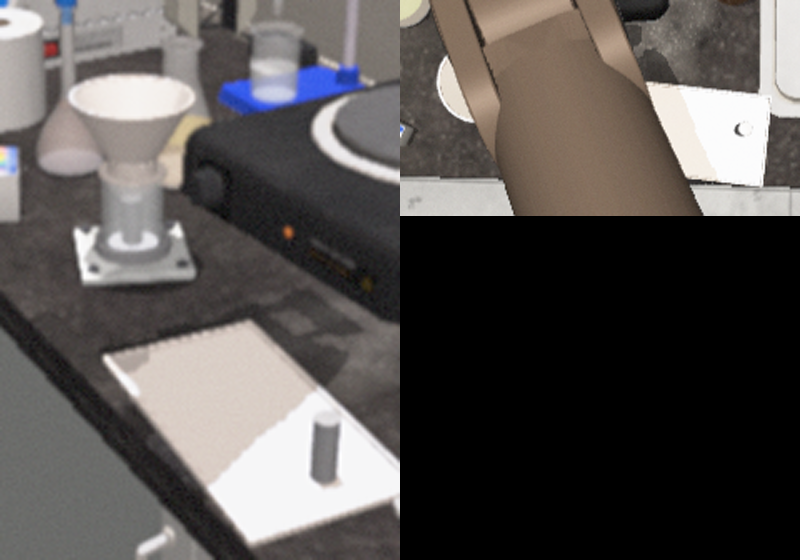

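Something now stands taller in the jar, possibly two cylinders stacked. I'll move the arm out of the top camera's view and look closer.

>>> send_rows(claw=[0.4,0.4,0.4,0.4,0.4], delta_pos=[[-0.15,-0.05,0],[-0.3,-0.1,0],[-0.45,-0.15,0],[-0.6,-0.2,0],[-0.7,-0.25,0]], dr=[[0,0,0],[0,0,0],[0,0,0],[0,0,0],[0,0,0]])

```text
clock: 14.8
position: [0.4437, 0.1125, 0.223]
ee_rot: [2.222, 2.221, 0.001]
force: [-0.8, -0.0, -0.1]
width: 0.299
```

```bash
python3 - <<'E'
from h import *
ims=[]
c=imaging.get_calibration('scene')
for n,(x0,y0,x1,y1) in {'scene':(210,140,270,230),'top':(178,180,248,245)}.items():
    p,d=imaging.get_image(n); ims.append(cv2.resize(p[y0:y1,x0:x1],(400,int(400*(y1-y0)/(x1-x0))),interpolation=cv2.INTER_CUBIC))
    if n=='scene':
        for z in (.014,.034,.054,.065,.09): print(z,[ (round((proj(c,(.507,.4,z))[0]-210)*6.67),round((proj(c,(.507,.4,z))[1]-140)*6.67))])
h=max(i.shape[0] for i in ims); cv2.imwrite('pics/f10.png',np.hstack([cv2.copyMakeBorder(i,0,h-i.shape[0],0,0,0) for i in ims]))
E
```

```text
0.014 [(188, 470)]
0.034 [(188, 415)]
0.054 [(187, 360)]
0.065 [(187, 329)]
0.09 [(187, 257)]
```

View pics/f10.png

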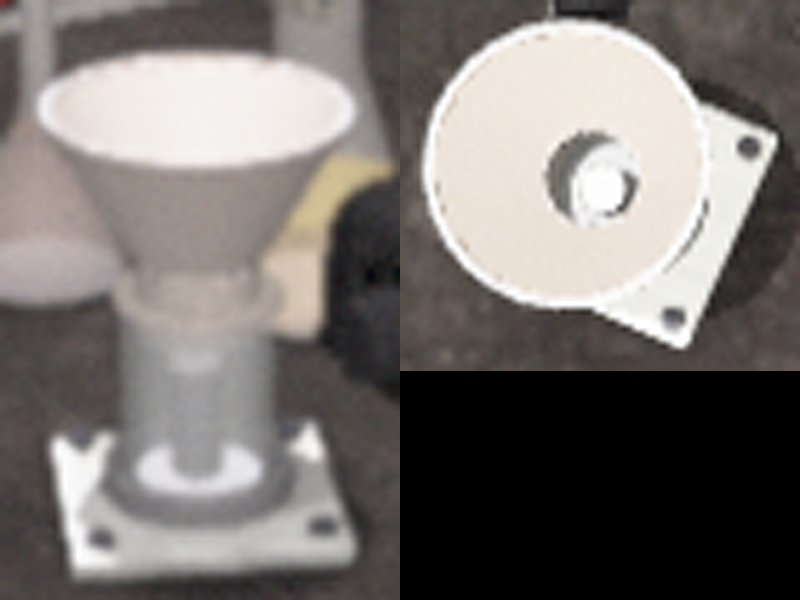

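Both cylinders are in the jar, stacked, with the top at about z = 0.054, below the stem's end at 0.065. I'll settle the arm, check the rod and hand in.

>>> send_rows(claw=[0.4,0.4,0.4,0.4,0.4], delta_pos=[[0,0,0],[0,0,0],[0,0,0],[0,0,0],[0,0,0]], dr=[[0,0,0],[0,0,0],[0,0,0],[0,0,0],[0,0,0]])

```text
clock: 15.4
position: [0.444, 0.1136, 0.2226]
ee_rot: [2.222, 2.221, -0.0]
force: [-0.0, 0.7, -0.7]
width: 0.298
```

```bash
python3 - <<'E'
from h import *
p,d=imaging.get_image('scene'); cv2.imwrite('pics/scene11.png',cv2.resize(p[130:330,200:350],None,fx=3,fy=3,interpolation=cv2.INTER_CUBIC))
p0=cv2.imread('pics/scene0.png')
from cell import readout; s=readout.observe(); print(s['clock'],s['position'],s['force'],s['width'],abs(s['dq']).max())
E
```

```text
15.45 [0.44399573 0.11350429 0.22261251] [-0.1243823  -0.71981202  0.4418874 ] 0.3017015896414886 0.005002476410120357
```

View pics/scene11.png

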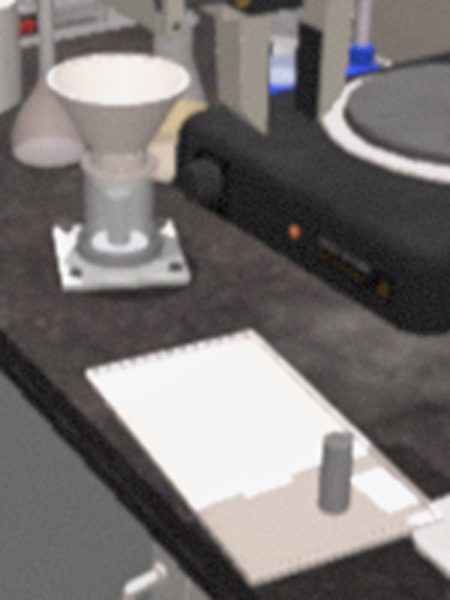

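The jar holds the stack at (122,210) in this crop. The long rod stands on the tray at (337,472), and the gripper is empty and clear.

```bash
python3 -c "
from cell import arm; print(arm.sign_off())"
```

```text
the job is handed in; nothing more can be done
None
```

Both short cylinders are in the clear jar, and the job was handed in at about 15.5 s. I took them from the tray one after the other and let each go in the mouth of the funnel, from the middle.

- **Jar:** the last pictures show the second cylinder standing on top of the first. The top of the stack is at about z = 54 mm, below the stem's end at 65 mm.
- **Long rod:** it is still standing in its place on the tray.
- **Arm:** the gripper was empty, clear of everything and still when I handed in. The wrist force readings stayed below about 6 N.
- **Measurements that disagreed:** my first wrist-camera estimate was about 8 mm off, because the arm was still swinging and the pose was out of date. A second wrist picture with a matching pose agreed with the top view to about 1 mm. The scene view agreed with the top view to about 2 mm.

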